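# Tilt the locking bar out of the flap bin

### The job

Lift the pine flap of the shallow bin by its knob, lean it back against its rest rail and let go of it. The steel locking bar in the bin is longer than the opening: slide its near end up under the fixed board at the robot's end, tilt its far end up through the opening, and draw it out diagonally. Finish while still holding the bar in the gripper, still, with all of it at least 10 cm above the bin's top; leave the flap leaning and the padlock, hinges and catch where they lie.

Things in the scene. Friction and masses are not known exactly. Their poses are not given: they have to be found in the camera images.
- bin: Fixed shallow pine bin. Origin on the counter below the middle of its inside; x along its length away from the robot, y left to the flap's hinge, z up. In mm: outside x -170 to 170, y -75 to 125, top z 66. Inside x -160 to 160, y -65 to 65, floor z 8. A staple juts 26 out of the right side at x 30, z 35.
- opening (a point): Centre of the bin's only opening, 200 x 130 mm (bin x -70 to 130, y -65 to 65), in the fixed 8 mm top board (z 58 to 66); the point lies on the board's upper face. Inside, 90 mm at the near end and 30 mm at the far end lie under the board, 50 mm high between floor and board. Its diagonal (239 mm) is shorter than the bar.
- flap (a joint): Angle of the pine flap, rad: 0 closed flat, 1.57 upright, 2.0 leaning on the rest rail (stop). Light friction and damping: let go it falls shut below about 1.6, and above that sinks slowly back on to the rail. 250 x 200 x 12 mm, 0.35 kg; closed it covers bin x -95 to 155, y -80 to 120, z 66 to 78 mm.
- flap_hinge (a point): On the flap's hinge line, which runs along the bin's x axis at bin y 120, z 66 mm; this point is at bin x 30.
- flap_knob (a point): Centre of the flap's knob: a dowel 24 mm thick, 30 mm long, parallel to the hinge line, on a 12 mm stem, 30 mm above the flap's upper face, 175 mm from the hinge line, 25 mm from the free edge (closed: bin x 30, y -55, z 108). Pinched by its flat ends it turns between the fingers, so the tool may point down all through the swing.
- bar: Steel locking bar, loose, 260 mm long, 24 mm wide, 14 mm tall, 0.25 to 0.5 kg, with a 40 x 10 mm slot near its far end. Origin at the centre of its underside, x along its length away from the robot (far end +x), z up. It starts lying flat on the bin's floor about along the bin, its near end 8 to 45 mm from the inner face of the near wall.
- bar_near (a point): Centre of the bar's end face nearer the robot (bar x -130, z 7 mm).
- bar_far (a point): Centre of the bar's far end face (bar x 130, z 7 mm).
- padlock: Bystander: stainless steel disc padlock lying flat, 70 mm across, 26 mm tall. Origin at the centre of its underside.
- hinge_a: Bystander: olive-painted parliament hinge lying flat, 75 x 82 mm, 11 mm tall. Origin under its middle.
- hinge_b: Bystander: second olive-painted parliament hinge, the same size. Origin under its middle.
- catch: Bystander: copper-plated cupboard catch lying flat, 50 x 22 mm, 15 mm tall. Origin under its middle.
- rest_rail (a point): Middle of the rest rail that the open flap leans on: 16 mm round wood, 260 mm long along the bin's x (bin x -100 to 160), at bin y 188, z 167 mm, on two posts.

How it is judged:
By the outcome, as a careful person would: the job done as asked, in the order asked, and still so for the second after the job is handed in, while the arm keeps its last pose, push and grip.
It also fails if it takes over 61 s, if anything falls off the work surface, if the arm or the gripper's body presses on something with over 40 N, if the wrist force passes 120 N, or if a joint passes its speed limit or range.

### The arm

A 6-joint arm with a two-finger parallel gripper is mounted at the origin on the work surface. World frame = base frame: x ahead of the robot, y to its left, z up, the work surface at z = 0. Lengths are in m, angles in rad, forces in N, time in s.
With the tool pointing down it reaches from about 0.25 to 0.725 m from the base axis. Payload 4 kg.
Tool frame: the origin (TCP) lies midway between the tips of the shut fingers; the grasp point (between the pads) lies 19 mm behind it; z points along the fingers, y is the line along which they close (so a half turn about z gives the same grasp; the last joint's range is limited). The gripper opens to 85 mm and grips with 20 to 120 N. Pads are 22 mm wide; open, the fingers measure 114 mm over their backs; the gripper's body (76 mm by 85 mm) begins 54 mm behind the grasp point. The pads swing forward as they close: fully open they stand 13 mm farther back than shut.
Start: joints at [-1.173, 0.241, 0.005, 1.335, 0, 1.571], TCP at [0.194, -0.461, 0.231] pointing down, gripper open.
Joint ranges: [-2.72, 2.72], [-1.05, 1.87], [-1.09, 1.28], [-1.99, 2.15], [-1.42, 1.44], [-3.14, 3.14]. Speed limits (rad/s): [2.79, 2.79, 3.14, 3.14, 3.14, 3.14].

### API

Orientations are given as a unit quaternion [x, y, z, w].
In Python, from workcell import get_obs, camera, job_done, silhouettes gives the robot as it stands. The module is installed in compiled form; this text tells all that it offers.
- The arm moves only by the tool drive_tool, never from a script. Its argument "increments" is a list of rows, each a list of 3 entries, a list of its own where there are three numbers: the shift along the world's x, y, z in mm, then the turn, a rotation vector about the world's x, y, z in degrees, then the opening, from 0 (shut) to 1 (fully open). A call has 1 to 8 rows; each row shifts and turns the commanded pose from where the row before left it; what a row does not reach is not made up. A row lasts 1/12 s, in which the tool goes at most 41.7 mm and 7.16 degrees, less where a joint would pass 70% of its speed; a pose out of reach is approached as far as the arm can. A call is refused whole if a number of a shift passes 41.7 or a number of a turn 7.16, either way. A call with a gripper value outside its range is refused whole. The fingers move at their own pace and stop on an object; the grip force is fixed at half the most. Time passes only in rows, so rows that do not move let the fingers close. It gives the time, the measured TCP pose, the force, the opening and the grip force at its end, in the units of the state.
- get_obs(): the state, without advancing time (a new reading comes with each control period).
- camera(name): name is "scene" or "top" or "wrist"; returns a dict with "image" (384x512x3 uint8, red, green, blue), "K" (3x3 intrinsics, pixels), "k1" (the pictures are not rectified: a ray, as slopes to the right and down, at radius r is drawn at 1 + k1 r^2 times it, then the intrinsics apply), "view" (4x4, takes a point from world to camera coordinates). Camera axes: x right, y down, z forward; pixel columns grow to the right and rows downward; lengths in m; the calibration is good to about 2 mm. A picture is of the moment at which its call begins. There is no depth.
- job_done(): hands the job in; it is judged then, once.
Trained networks look in a picture, given as the dict that the camera call returned (one of the last four; its "shot" number tells which), for a name from the list of things; names that differ only in an ending like _2 or _b are one class to them, and where a whole thing is asked for, a point or a joint stands for the part that bears it (a point fixed in the world has none). Each returns a list of dicts, best first, with "conf" (0 to 1); they miss things now and then, are a little off and sometimes report something else, mostly with a low value. They report only what shows in the picture. A call takes as long as a camera call.
- silhouettes(query, picture): "region" (384x512 bool, what is visible of it) and "bbox" ([left, top, right, bottom] in pixels, round what is visible of it).
The state is a dict: "clock": time; "joint_pos": joint angles; "joint_vel": joint speeds; "tau": joint torques, N m; "eef_pos": TCP position; "tool_rot": TCP orientation; "ft_force": force on the tool from outside, world axes, zero at the start; "ft_torque": the same for the moment, N m; "grip_width": finger opening in m; "grasp_force": force on a finger pad.
Only numpy, scipy, OpenCV 4.12 (cv2) and the standard library are available. Lean on these libraries where they do the work, as an engineer would, in place of code of your own. Each camera call takes 0.05 s, during which the arm holds its last target. There are 200 camera calls.

## Working session

There is one attempt and no reset: what is moved stays moved. The work goes in short steps, Python scripts to look and compute and a tool call to move; the robot and the scene stay as the last step left them, time stands still between calls to the robot, and variables do not carry over. Pictures are saved under pics/ and viewed, at most 12 in all, crops included, and the job is handed in when it is done.

Besides the shell and the picture viewer there is one more tool, called after ">>>" in YAML: its name, and indented under it one key for each argument. drive_tool: Moves the arm, as the interface text tells. Its arguments: {"type":"object","properties":{"increments":{"type":"array"}},"required":["increments"]}

```bash
mkdir -p pics
cat > h.py <<'E'
import numpy as np, cv2
from workcell import get_obs, camera, job_done, silhouettes
def ray(c,uv):
    K=c["K"];p=np.array([(uv[0]-K[0,2])/K[0,0],(uv[1]-K[1,2])/K[1,1]]);s=p.copy()
    for _ in range(20): s=p/(1+c["k1"]*(s@s))
    V=np.array(c["view"]);R=V[:3,:3];o=-R.T@V[:3,3]
    return o,R.T@np.array([s[0],s[1],1.])
def at_z(c,uv,z):
    o,d=ray(c,uv);return o+d*(z-o[2])/d[2]
def proj(c,P):
    V=np.array(c["view"]);q=V[:3,:3]@np.asarray(P,float)+V[:3,3];s=q[:2]/q[2];s=s*(1+c["k1"]*(s@s))
    K=c["K"];return np.array([K[0,0]*s[0]+K[0,2],K[1,1]*s[1]+K[1,2]])
def tri(cs,uvs):
    A=np.zeros((3,3));b=np.zeros(3)
    for c,uv in zip(cs,uvs):
        o,d=ray(c,uv);d=d/np.linalg.norm(d);M=np.eye(3)-np.outer(d,d);A+=M;b+=M@o
    return np.linalg.solve(A,b)
def cen(m):
    v,u=np.nonzero(m);return np.array([u.mean(),v.mean()])
def save(c,n): cv2.imwrite("pics/"+n,cv2.cvtColor(c["image"],cv2.COLOR_RGB2BGR))
E
python3 - <<'E'
from h import *
cs={n:camera(n) for n in("top","scene")}
for n,c in cs.items():
    save(c,n+"1.png")
    V=c["view"];print(n,-V[:3,:3].T@V[:3,3])
    for q in("bin","flap","flap_knob","bar","padlock","hinge_a","catch","rest_rail"):
        for r in silhouettes(q,c)[:2]: print(q,round(r["conf"],2),np.round(r["bbox"]),cen(r["region"]).round(1))
a=np.hstack([cs["top"]["image"],cs["scene"]["image"]])
o=get_obs();print(o["eef_pos"],o["tool_rot"],o["grip_width"])
E
```

```text
top [ 0.37945549 -0.0527187   1.21609204]
bin 0.93 [142. 130. 258. 258.] [206.8 196.8]
flap 0.79 [178. 142. 253. 231.] [214.8 187.1]
flap_knob 0.78 [180. 144. 250. 228.] [214.9 187. ]
padlock 0.59 [336. 231. 359. 254.] [347.1 241.8]
hinge_a 0.7 [308. 180. 343. 213.] [326.3 194.6]
hinge_a 0.66 [344. 137. 377. 161.] [359.1 150.4]
catch 0.74 [341. 135. 374. 163.] [358.9 150.8]
catch 0.6 [373. 200. 386. 215.] [379.1 207.4]
rest_rail 0.96 [148. 131. 257. 260.] [207.3 197.1]
rest_rail 0.68 [179. 145. 251. 228.] [214.8 187.3]
scene [ 1.00318214 -0.52328082  0.87654698]
bin 0.57 [228. 101. 407. 254.] [311.2 186. ]
flap 0.97 [248. 146. 375. 239.] [310.4 189.5]
flap_knob 0.59 [243. 140. 372. 242.] [310.8 189.9]
padlock 0.7 [129. 238. 162. 269.] [145.  250.9]
hinge_a 0.81 [189. 262. 226. 299.] [204.  278.6]
hinge_a 0.57 [181. 328. 235. 383.] [206.5 355. ]
catch 0.63 [120. 304. 143. 318.] [133.2 311.8]
catch 0.61 [228. 103. 406. 256.] [311.5 185.7]
rest_rail 0.96 [226. 102. 403. 258.] [311.2 186.1]
[ 0.19371707 -0.4609732   0.2313372 ] [9.80282209e-01 1.97602607e-01 2.39685956e-05 2.71525700e-05] 0.08544090617876597
```

View pics/top1.png

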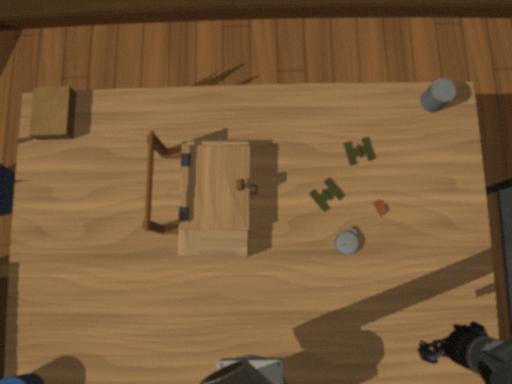

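View pics/scene1.png

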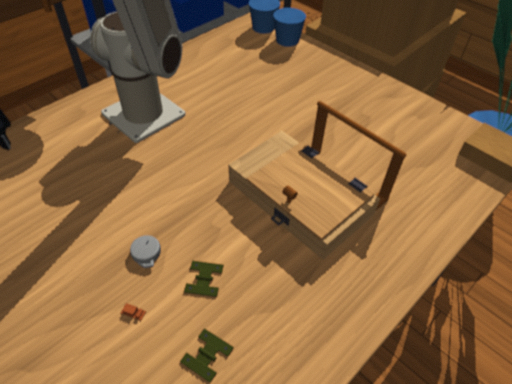

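The top view shows the bin at about u 178–250, v 140–256, with the flap hinge and rail to the left (world +y). The knob is near (241,185), and the hinges, padlock and catch lie to the right. The scene view shows the knob near (289,194). Next I'll fit the bin's x, y and yaw.

```bash
cat >> h.py <<'E'
def b2w(p,P):
    c,s=np.cos(p[2]),np.sin(p[2]);P=np.asarray(P,float)/1000
    return np.array([p[0]+c*P[0]-s*P[1],p[1]+s*P[0]+c*P[1],P[2]])
E
python3 - <<'E'
from h import *
from scipy.optimize import minimize
import itertools
cs=[camera("top"),camera("scene")]
ms=[silhouettes("flap",c)[0]["region"] for c in cs]
def hull(c,p):
    # union: flap box
    P=[b2w(p,q) for q in itertools.product((-95,155),(-80,120),(66,78))]
    return cv2.convexHull(np.array([proj(c,q) for q in P],np.float32))[:,0]
def cost(p,which=(0,1)):
    t=0
    for i in which:
        S=4;m=cv2.resize(ms[i].astype(np.uint8),None,fx=S,fy=S,interpolation=0)
        im=np.zeros_like(m);cv2.fillConvexPoly(im,np.round(((hull(cs[i],p)+.5)*S)*16).astype(int),1,shift=4)
        t+=1-(im&m).sum()/(im|m).sum()
    return t
p0=at_z(cs[0],cen(ms[0]),.078);print(p0)
x0=[p0[0]-.03,p0[1]-.02,0.]
for w in((0,1),(0,),(1,)):
    r=min((minimize(cost,[x0[0],x0[1],a],(w,),method="Nelder-Mead",options=dict(initial_simplex=[[x0[0],x0[1],a],[x0[0]+.02,x0[1],a],[x0[0],x0[1]+.02,a],[x0[0],x0[1],a+.1]],xatol=1e-5,fatol=1e-6)) for a in(-.1,0,.1)),key=lambda r:r.fun);print(w,r.x,r.fun)
    if len(w)==2:p=r.x
out=[]
for c,(u,v) in zip(cs,((215,195),(310,185))):
    S=5 if c is cs[0] else 3.0;W=(80,70) if c is cs[0] else (120,100)
    S=400/(2*70) if c is cs[0] else 400/200
    M=np.array([[S,0,-(u-400/2/S)*S],[0,S,-(v-600/2/S)*S]])
    im=cv2.warpAffine(c["image"],M,(400,600),flags=cv2.INTER_CUBIC)
    def ln(pts,col):
        q=np.array([M[:,:2]@proj(c,b2w(p,x))+M[:,2] for x in pts]);cv2.polylines(im,[np.round(q).astype(int)],False,col,1)
    ln([(-95,-80,78),(155,-80,78),(155,120,78),(-95,120,78),(-95,-80,78)],(255,0,0))
    ln([(-170,-75,66),(170,-75,66),(170,125,66),(-170,125,66),(-170,-75,66)],(0,0,255))
    ln([(-170,-75,0),(170,-75,0),(170,125,0)],(0,0,255))
    ln([(15,-55,108),(45,-55,108)],(0,255,0));ln([(-100,188,167),(160,188,167)],(255,255,0))
    out.append(im)
cv2.imwrite("pics/fit1.png",cv2.cvtColor(np.hstack(out),cv2.COLOR_RGB2BGR))
print("knob",b2w(p,(30,-55,108)),"rail",b2w(p,(30,188,167)))
E
```

```text
[ 0.42939203 -0.28494298  0.078     ]
(0, 1) [ 0.49836484 -0.26683804 -0.42051461] 1.917879666282247
(0,) [ 0.49836484 -0.26683804 -0.42051461] 0.917879666282247
(1,) [ 0.39939203 -0.30494298 -0.1       ] 1.0
knob [ 0.50329855 -0.32929329  0.108     ] rail [ 0.60249851 -0.10746369  0.167     ]
```

View pics/fit1.png

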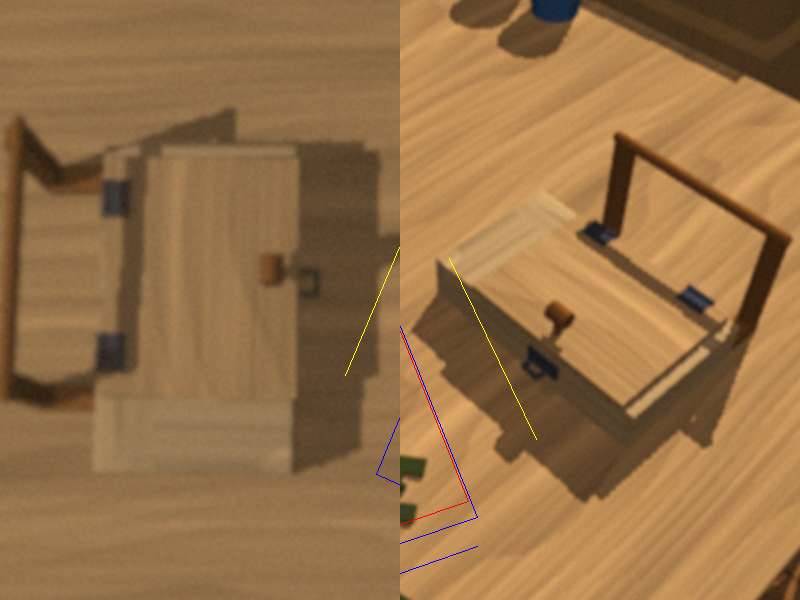

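The crop shows the fit failed because the network's first result was something else this time. The crop's corners are clear, though: the knob is at about (272,268) on the left and (558,315) on the right. I'll fit to those points instead.

Run:
```python
from h import *
from scipy.optimize import least_squares
cs=[camera("top"),camera("scene")]
L=lambda X,Y:np.array([215+(X-200)/(400/140),195+(Y-300)/(400/140)])
R=lambda X,Y:np.array([310+(X-600)/2,185+(Y-300)/2])
obs=[(0,L(297,155),(155,-80,78)),(0,L(294,398),(-95,-80,78)),(0,L(292,472),(-170,-75,66)),(0,L(94,471),(-170,125,66)),(0,L(271,268),(30,-55,108)),(0,L(15,119),(160,188,167)),(0,L(7,397),(-100,188,167)),
(1,R(627,405),(155,-80,78)),(1,R(438,262),(-170,-75,66)),(1,R(542,192),(-170,125,66)),(1,R(559,315),(30,-55,108)),(1,R(618,135),(-100,188,167)),(1,R(789,239),(160,188,167))]
f=lambda p,w=(0,1):np.concatenate([proj(cs[i],b2w(p,P))-uv for i,uv,P in obs if i in w])
x0=[.45,.05,0]
r=least_squares(f,x0,loss="soft_l1");p=r.x;print(p,f(p).reshape(-1,2).round(1).tolist())
for w in((0,),(1,)):print(least_squares(f,x0,args=(w,),loss="soft_l1").x)
np.save("bin.npy",p)
print("knob",b2w(p,(30,-55,108)),"hinge",b2w(p,(30,120,66)),"rail",b2w(p,(30,188,167)))
for q,z in(("padlock",.02),("hinge_a",.01),("catch",.01)):
  for c in cs:
    print(q,[(round(r["conf"],2),at_z(c,cen(r["region"]),z).round(3)) for r in silhouettes(q,c)[:2]])
```

```text
[ 0.57055216  0.07220806 -0.01704333] [[0.1, -0.8], [1.0, -1.3], [0.1, -0.6], [-0.1, -0.3], [-0.1, -0.7], [0.4, 1.5], [-0.8, -1.6], [-1.2, -0.2], [-0.8, -1.9], [0.1, -1.1], [0.9, -0.5], [0.2, 0.5], [-2.0, -1.0]]
[ 0.56856361  0.07238039 -0.01780674]
[ 0.57334415  0.07139197 -0.01123698]
knob [0.59961047 0.01670477 0.108     ] hinge [0.60259291 0.19167935 0.066     ] rail [0.6037518  0.25966948 0.167     ]
padlock [(0.88, array([ 0.432, -0.297,  0.02 ]))]
padlock [(0.94, array([ 0.442, -0.302,  0.02 ])), (0.29, array([ 0.549, -0.409,  0.02 ]))]
hinge_a [(0.89, array([ 0.579, -0.242,  0.01 ])), (0.67, array([ 0.715, -0.351,  0.01 ]))]
hinge_a [(0.88, array([ 0.588, -0.249,  0.01 ])), (0.62, array([ 0.722, -0.356,  0.01 ]))]
catch [(0.48, array([ 0.534, -0.402,  0.01 ]))]
catch [(0.53, array([ 0.543, -0.408,  0.01 ]))]
```

Fit: bin at (0.571, 0.072), yaw about −1°, and the knob at about (0.600, 0.017, 0.108). That agrees with the known sizes and the reach. I'll move above the knob with the fingers along the hinge line.

>>> drive_tool:
  increments:
    - [[25,30,0],[0,0,4.1],0.8]
    - [[25,30,0],[0,0,4.1],0.8]
    - [[25,30,0],[0,0,4.1],0.8]
    - [[25,30,0],[0,0,4.1],0.8]
    - [[25,30,0],[0,0,4.1],0.8]
    - [[25,30,0],[0,0,4.1],0.8]
    - [[25,30,0],[0,0,4.1],0.8]
    - [[25,30,0],[0,0,4.1],0.8]

```text
clock: 2.17
eef_pos: [0.3946, -0.2194, 0.2316]
tool_rot: [0.884, 0.468, 0.0, 0.0]
ft_force: [0.3, 0.4, -0.5]
grip_width: 0.0685
grasp_force: 0.0
```

>>> drive_tool:
  increments:
    - [[25,30,0],[0,0,4.1],0.8]
    - [[25,30,0],[0,0,4.1],0.8]
    - [[25,30,0],[0,0,4.1],0.8]
    - [[25,30,0],[0,0,4.1],0.8]
    - [[25,30,0],[0,0,4.1],0.8]
    - [[25,30,0],[0,0,4.1],0.8]
    - [[25,30,0],[0,0,4.1],0.8]
    - [[25,30,0],[0,0,4.1],0.8]

```text
clock: 2.83
eef_pos: [0.5947, 0.0209, 0.2313]
tool_rot: [0.716, 0.699, 0.0, 0.0]
ft_force: [0.4, -1.0, -0.1]
grip_width: 0.0683
grasp_force: 0.0
```

Run:
```python
from h import *
o=get_obs();print(o["clock"],o["eef_pos"],o["tool_rot"],o["joint_pos"])
c=camera("wrist");p=np.load("bin.npy")
im=c["image"].copy()
def ln(pts,col):
    cv2.polylines(im,[np.round([proj(c,b2w(p,x)) for x in pts]).astype(int)],False,col,1)
ln([(-95,-80,78),(155,-80,78),(155,120,78),(-95,120,78),(-95,-80,78)],(255,0,0))
ln([(15,-55,108),(45,-55,108)],(0,255,0));ln([(-100,188,167),(160,188,167)],(255,255,0))
ln([(-170,-75,66),(170,-75,66),(170,125,66),(-170,125,66),(-170,-75,66)],(0,0,255))
cv2.imwrite("pics/w1.png",cv2.cvtColor(im,cv2.COLOR_RGB2BGR))
```

```text
2.8333 [0.59467298 0.02085452 0.2312865 ] [7.15601681e-01 6.98508568e-01 2.79321202e-05 1.19738656e-04] [ 3.51256995e-02  4.32990975e-01  2.78586511e-01  1.41618938e+00
 -1.39545505e-04  1.63009591e+00]
```

View pics/w1.png

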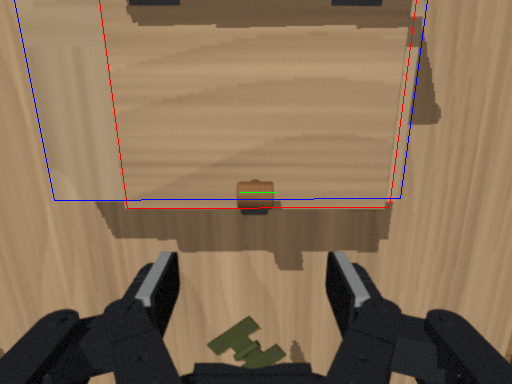

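The overlay matches the image well: the knob is at (255,192) and the predicted line at (257,193). Next I'll go down and pinch it.

>>> drive_tool:
  increments:
    - [[2,-2,-18],[0,0,0],0.8]
    - [[2,-2,-18],[0,0,0],0.8]
    - [[0,0,-18],[0,0,0],0.8]
    - [[0,0,-18],[0,0,0],0.8]
    - [[0,0,-18],[0,0,0],0.8]
    - [[0,0,-18],[0,0,0],0.8]
    - [[0,0,-18],[0,0,0],0.8]
    - [[0,0,-18],[0,0,0],0.8]

```text
clock: 3.55
eef_pos: [0.5975, 0.0148, 0.0864]
tool_rot: [0.717, 0.697, -0.0, -0.0]
ft_force: [0.4, -0.0, 0.8]
grip_width: 0.0681
grasp_force: 0.0
```

>>> drive_tool:
  increments:
    - [[0,0,0],[0,0,0],0.5]
    - [[0,0,0],[0,0,0],0.3]
    - [[0,0,0],[0,0,0],0.2]
    - [[0,0,0],[0,0,0],0.2]
    - [[0,0,0],[0,0,0],0.2]
    - [[0,0,0],[0,0,0],0.2]
    - [[0,0,0],[0,0,0],0.2]
    - [[0,0,0],[0,0,0],0.2]

```text
clock: 4.22
eef_pos: [0.5968, 0.015, 0.0886]
tool_rot: [0.717, 0.697, -0.0, -0.0]
ft_force: [-5.4, -0.5, 3.8]
grip_width: 0.0288
grasp_force: 60.4
```

```bash
python3 -c "
import numpy as np
t=np.linspace(0,2.0,33);y=-175*np.cos(t)+42*np.sin(t);z=175*np.sin(t)+42*np.cos(t);x=.018*(y-y[0])
P=np.round(np.c_[x,y-y[0],z-z[0]]*2)/2
for i in range(0,32,8):print(np.diff(P,axis=0)[i:i+8].tolist())"
```

```text
[[0.0, 3.0, 11.0], [0.0, 3.5, 10.5], [0.0, 4.5, 10.5], [0.5, 5.0, 10.0], [0.0, 5.5, 10.0], [0.0, 6.0, 9.0], [0.0, 7.0, 9.0], [0.0, 7.0, 9.0]]
[[0.5, 8.0, 8.0], [0.0, 8.0, 7.5], [0.0, 9.0, 7.0], [0.5, 9.0, 6.5], [0.0, 9.5, 6.0], [0.0, 10.0, 5.0], [0.5, 10.5, 5.0], [0.0, 10.5, 4.0]]
[[0.5, 10.5, 3.5], [0.0, 11.0, 2.5], [0.0, 11.0, 2.0], [0.5, 11.0, 1.5], [0.0, 11.5, 0.5], [0.5, 11.0, 0.0], [0.0, 11.5, -1.0], [0.0, 11.0, -1.5]]
[[0.5, 11.0, -2.0], [0.0, 11.0, -3.0], [0.5, 10.5, -3.5], [0.0, 10.5, -4.5], [0.0, 10.0, -4.5], [0.5, 10.0, -5.5], [0.0, 9.5, -6.0], [0.0, 9.0, -7.0]]
```

>>> drive_tool:
  increments:
    - [[-1,3,11],[0,0,0],0.2]
    - [[0,3.5,10.5],[0,0,0],0.2]
    - [[0,4.5,10.5],[0,0,0],0.2]
    - [[0.5,5,10],[0,0,0],0.2]
    - [[0,5.5,10],[0,0,0],0.2]
    - [[0,6,9],[0,0,0],0.2]
    - [[0,7,9],[0,0,0],0.2]
    - [[0,7,9],[0,0,0],0.2]

```text
clock: 4.88
eef_pos: [0.5978, 0.0574, 0.1673]
tool_rot: [0.717, 0.697, 0.001, 0.0]
ft_force: [3.6, 1.7, -8.5]
grip_width: 0.0291
grasp_force: 59.8
```

>>> drive_tool:
  increments:
    - [[0.5,8,8],[0,0,0],0.2]
    - [[0,8,7.5],[0,0,0],0.2]
    - [[0,9,7],[0,0,0],0.2]
    - [[0.5,9,6.5],[0,0,0],0.2]
    - [[0,9.5,6],[0,0,0],0.2]
    - [[0,10,5],[0,0,0],0.2]
    - [[0.5,10.5,5],[0,0,0],0.2]
    - [[0,10.5,4],[0,0,0],0.2]

```text
clock: 5.55
eef_pos: [0.5997, 0.1314, 0.2163]
tool_rot: [0.717, 0.697, 0.0, 0.001]
ft_force: [6.0, -1.2, -7.1]
grip_width: 0.0293
grasp_force: 59.6
```

Forces stay low, so I'll continue the swing.

>>> drive_tool:
  increments:
    - [[0.5,10.5,3.5],[0,0,0],0.2]
    - [[0,11,2.5],[0,0,0],0.2]
    - [[0,11,2],[0,0,0],0.2]
    - [[0.5,11,1.5],[0,0,0],0.2]
    - [[0,11.5,0.5],[0,0,0],0.2]
    - [[0.5,11,0],[0,0,0],0.2]
    - [[0,11.5,-1],[0,0,0],0.2]
    - [[0,11,-1.5],[0,0,0],0.2]

```text
clock: 6.22
eef_pos: [0.602, 0.2196, 0.2246]
tool_rot: [0.717, 0.697, 0.001, 0.002]
ft_force: [6.8, -4.9, -2.6]
grip_width: 0.0287
grasp_force: 60.2
```

>>> drive_tool:
  increments:
    - [[0.5,11,-2],[0,0,0],0.2]
    - [[0,11,-3],[0,0,0],0.2]
    - [[0.5,10.5,-3.5],[0,0,0],0.2]
    - [[0,10.5,-4.5],[0,0,0],0.2]
    - [[0,10,-4.5],[0,0,0],0.2]
    - [[0.5,10,-5.5],[0,0,0],0.2]
    - [[0,8,-5],[0,0,0],0.2]
    - [[0,4,-3],[0,0,0],0.2]

```text
clock: 6.88
eef_pos: [0.604, 0.296, 0.1941]
tool_rot: [0.717, 0.697, 0.003, 0.002]
ft_force: [6.1, -1.7, 1.6]
grip_width: 0.0291
grasp_force: 63.8
```

Run:
```python
from h import *
o=get_obs();print(o["clock"],o["eef_pos"],o["ft_force"],o["joint_pos"].round(2) if hasattr(o["joint_pos"],"round") else o["joint_pos"])
c=camera("scene");p=np.load("bin.npy");im=c["image"].copy()
cv2.imwrite("pics/open1.png",cv2.cvtColor(cv2.resize(im[50:300,170:470],None,fx=2.5,fy=2.4),cv2.COLOR_RGB2BGR))
```

```text
6.8833 [0.60402591 0.29598079 0.19413641] [ 6.07557275 -1.67665093  1.56833527] [ 0.46  0.61  0.47  1.42 -0.    2.06]
```

View pics/open1.png

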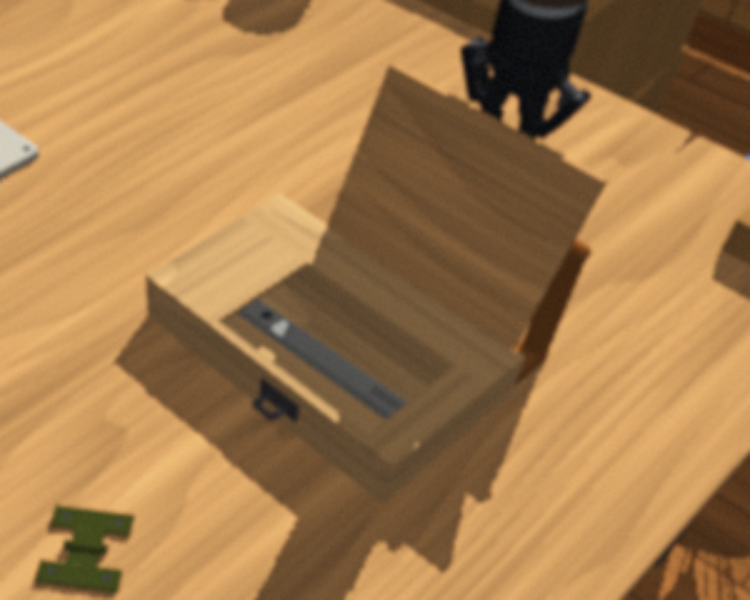

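The flap is open almost to the rail, with the gripper behind its top edge. The bar lies inside, running from about (245,305) to (395,410) in the crop. I'll push the last few mm, release, rise and look.

>>> drive_tool:
  increments:
    - [[0,4,-3],[0,0,0],0.2]
    - [[0,2,-2],[0,0,0],0.2]
    - [[0,0,0],[0,0,0],0.2]
    - [[0,0,0],[0,0,0],0.7]
    - [[0,0,0],[0,0,0],0.7]
    - [[0,0,0],[0,0,0],0.7]
    - [[0,0,0],[0,0,0],0.7]
    - [[0,0,5],[0,0,0],0.7]

```text
clock: 7.6
eef_pos: [0.6006, 0.3006, 0.1909]
tool_rot: [0.717, 0.697, -0.001, -0.001]
ft_force: [-0.1, -0.3, -0.9]
grip_width: 0.0597
grasp_force: 0.0
```

>>> drive_tool:
  increments:
    - [[0,0,10],[0,0,0],0.7]
    - [[0,0,15],[0,0,0],0.7]
    - [[0,0,20],[0,0,0],0.7]
    - [[0,0,25],[0,0,0],0.7]
    - [[0,0,25],[0,0,0],0.7]
    - [[0,0,20],[0,0,0],0.7]
    - [[0,0,0],[0,0,0],0.7]
    - [[0,0,0],[0,0,0],0.7]

```text
clock: 8.27
eef_pos: [0.6024, 0.301, 0.3095]
tool_rot: [0.717, 0.697, 0.002, 0.001]
ft_force: [-0.4, -0.9, -0.7]
grip_width: 0.0602
grasp_force: 0.0
```

Run:
```python
from h import *
o=get_obs();print(o["clock"],o["eef_pos"],o["ft_force"])
p=np.load("bin.npy")
for n in("top","scene"):
    c=camera(n)
    for q in("bar","flap"):
        for r in silhouettes(q,c)[:2]:
            print(n,q,round(r["conf"],2),np.round(r["bbox"]))
            if q=="bar":
                v,u=np.nonzero(r["region"]);(x,y),(w,h),a=cv2.minAreaRect(np.c_[u,v].astype(np.float32))
                m=np.c_[u,v]-[u.mean(),v.mean()];d=np.linalg.svd(m,full_matrices=False)[2][0];t=m@d
                for e in(t.min(),t.max()):print("  end world z=.022",at_z(c,cen(r["region"])+e*d,.022).round(4))
    if n=="top": cv2.imwrite("pics/bar_top.png",cv2.cvtColor(cv2.resize(c["image"][120:270,130:270],None,fx=4,fy=4,interpolation=cv2.INTER_CUBIC),cv2.COLOR_RGB2BGR))
print("opening",[b2w(p,(x,y,66)).round(3) for x in(-70,130) for y in(-65,65)])
```

```text
8.2667 [0.60235922 0.30095891 0.30949772] [-0.43870432 -0.88122588 -0.68767555]
top bar 0.62 [222. 155. 226. 221.]
  end world z=.022 [0.7064 0.0818 0.022 ]
  end world z=.022 [0.5046 0.0791 0.022 ]
top bar 0.6 [335. 228. 358. 253.]
  end world z=.022 [ 0.4682 -0.3204  0.022 ]
  end world z=.022 [ 0.4028 -0.2737  0.022 ]
top flap 0.57 [123. 125. 185. 230.]
scene bar 0.92 [265. 174. 330. 226.]
  end world z=.022 [0.4754 0.0725 0.022 ]
  end world z=.022 [0.6861 0.0754 0.022 ]
scene flap 0.56 [302.  78. 415. 197.]
opening [array([0.499, 0.008, 0.066]), array([0.502, 0.138, 0.066]), array([0.699, 0.005, 0.066]), array([0.702, 0.135, 0.066])]
```

View pics/bar_top.png

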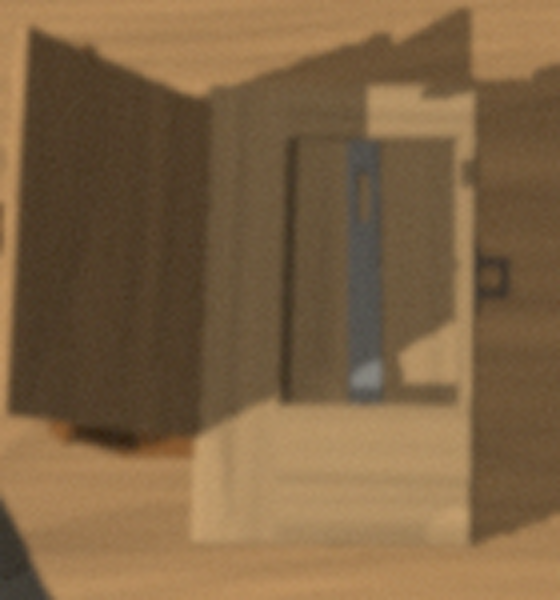

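The top crop shows the flap leaning and released, and the opening clear. The bar is at u≈365, running from below the near board to the far edge at v≈140, with its slot at v 170–222. Its far end is at the far edge or under it, at about x 0.706–0.715, and its yaw is about +0.8° at y≈0.079. I'll turn 92° and go above the bar's middle.

>>> drive_tool:
  increments:
    - [[-2,-17,0],[0,0,7.1],0.55]
    - [[-2,-17,0],[0,0,7.1],0.55]
    - [[-2,-17,0],[0,0,7.1],0.55]
    - [[-2,-17,0],[0,0,7.1],0.55]
    - [[-2,-17,0],[0,0,7.1],0.55]
    - [[-2,-17,0],[0,0,7.1],0.55]
    - [[-2,-17,0],[0,0,7.1],0.55]
    - [[-2,-17,0],[0,0,7.1],0.55]

```text
clock: 9.23
eef_pos: [0.5851, 0.1636, 0.3061]
tool_rot: [0.296, 0.955, -0.0, -0.001]
ft_force: [0.2, -0.5, 0.2]
grip_width: 0.047
grasp_force: 0.0
```

>>> drive_tool:
  increments:
    - [[-2,-17,-10],[0,0,7.1],0.55]
    - [[-2,-17,-10],[0,0,7.1],0.55]
    - [[-2,-17,-10],[0,0,7.1],0.55]
    - [[0,-17,-10],[0,0,7.1],0.55]
    - [[0,-17,-10],[0,0,7.1],0.55]
    - [[0,0,-10],[0,0,0],0.55]
    - [[0,0,0],[0,0,0],0.55]
    - [[0,0,0],[0,0,0],0.55]

```text
clock: 9.9
eef_pos: [0.5791, 0.0798, 0.2459]
tool_rot: [-0.005, 1.0, 0.0, -0.001]
ft_force: [-0.2, -0.4, -0.1]
grip_width: 0.0467
grasp_force: 0.0
```

Run:
```python
from h import *
o=get_obs();print(o["clock"],o["eef_pos"],o["tool_rot"],o["joint_pos"],o["ft_force"])
c=camera("wrist");p=np.load("bin.npy");im=c["image"].copy()
for r in silhouettes("bar",c)[:2]:
    v,u=np.nonzero(r["region"]);k=cen(r["region"]);m=np.c_[u,v]-k;d=np.linalg.svd(m,full_matrices=False)[2][0];t=m@d
    print(round(r["conf"],2),r["bbox"],at_z(c,k,.022).round(4),[at_z(c,k+e*d,.022).round(4) for e in(t.min(),t.max())])
def ln(pts,col): cv2.polylines(im,[np.round([proj(c,b2w(p,x)) for x in pts]).astype(int)],False,col,1)
ln([(-70,-65,66),(130,-65,66),(130,65,66),(-70,65,66),(-70,-65,66)],(255,0,0))
cv2.imwrite("pics/w2.png",cv2.cvtColor(im,cv2.COLOR_RGB2BGR))
```

```text
9.9 [0.57910016 0.07982555 0.24594948] [-5.13819341e-03  9.99986220e-01  7.82091624e-05 -1.07324842e-03] [1.36754113e-01 4.09160502e-01 2.80122183e-01 1.44386541e+00
 4.36763400e-04 1.26477215e-01] [-0.16303251 -0.44967112 -0.10385034]
0.76 [242.0, 84.6, 265.8, 264.6] [0.589  0.0795 0.022 ] [array([0.4986, 0.0786, 0.022 ]), array([0.7107, 0.0807, 0.022 ])]
```

View pics/w2.png

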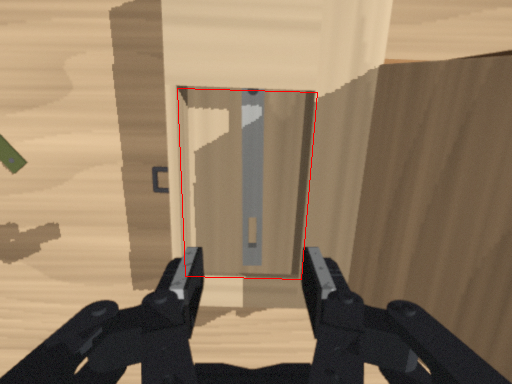

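The wrist picture shows the far end of the bar at (252,265), just inside the opening's far edge line at v 278. That puts the bar from x≈0.451 to 0.711 at y 0.0797, with a gap of about 40 mm to the near wall. The tool is centred over it, so I'll go down and grip.

>>> drive_tool:
  increments:
    - [[0,0,-25],[0,0,0],0.55]
    - [[0,0,-25],[0,0,0],0.55]
    - [[0,0,-25],[0,0,0],0.55]
    - [[0,0,-25],[0,0,0],0.55]
    - [[0,0,-25],[0,0,0],0.55]
    - [[0,0,-25],[0,0,0],0.55]
    - [[0,0,-25],[0,0,0],0.55]
    - [[0,0,-20],[0,0,0],0.55]

```text
clock: 10.67
eef_pos: [0.5797, 0.0806, 0.0506]
tool_rot: [-0.006, 1.0, 0.0, -0.0]
ft_force: [0.1, -0.3, -0.2]
grip_width: 0.0468
grasp_force: 0.0
```

>>> drive_tool:
  increments:
    - [[0,0,-12],[0,0,0],0.55]
    - [[0,0,-12],[0,0,0],0.55]
    - [[0,0,-10],[0,0,0],0.55]
    - [[0,0,-5],[0,0,0],0.55]
    - [[0,0,0],[0,0,0],0.55]

```text
clock: 11.08
eef_pos: [0.5797, 0.0791, 0.0123]
tool_rot: [-0.006, 1.0, -0.001, -0.0]
ft_force: [0.3, -2.9, -0.8]
grip_width: 0.0471
grasp_force: 0.0
```

>>> drive_tool:
  increments:
    - [[0,0,0],[0,0,0],0.4]
    - [[0,0,0],[0,0,0],0.2]
    - [[0,0,0],[0,0,0],0.15]
    - [[0,0,0],[0,0,0],0.15]
    - [[0,0,0],[0,0,0],0.15]
    - [[0,0,0],[0,0,0],0.15]
    - [[0,0,0],[0,0,0],0.15]
    - [[0,0,0],[0,0,0],0.15]

```text
clock: 11.75
eef_pos: [0.5804, 0.0801, 0.0138]
tool_rot: [-0.006, 1.0, 0.001, 0.001]
ft_force: [-0.7, 0.3, 6.7]
grip_width: 0.0221
grasp_force: 60.7
```

Gripped, at 60 N. I'll lift a few mm and slide 33 mm towards the near wall.

>>> drive_tool:
  increments:
    - [[0,0,4],[0,0,0],0.15]
    - [[0,0,4],[0,0,0],0.15]
    - [[-6,0,0],[0,0,0],0.15]
    - [[-6,0,0],[0,0,0],0.15]
    - [[-6,0,0],[0,0,0],0.15]
    - [[-6,0,0],[0,0,0],0.15]
    - [[-6,0,0],[0,0,0],0.15]
    - [[-3,0,0],[0,0,0],0.15]

```text
clock: 12.42
eef_pos: [0.545, 0.0795, 0.0205]
tool_rot: [-0.006, 1.0, -0.0, -0.001]
ft_force: [-0.7, 0.0, -3.9]
grip_width: 0.0219
grasp_force: 59.7
```

Run:
```python
from h import *
o=get_obs();print(o["clock"],o["eef_pos"],o["ft_force"],o["ft_torque"],o["grip_width"],o["grasp_force"])
c=camera("wrist");r=silhouettes("bar",c)
for r in r[:2]:
    v,u=np.nonzero(r["region"]);k=cen(r["region"]);m=np.c_[u,v]-k;d=np.linalg.svd(m,full_matrices=False)[2][0];t=m@d
    print(round(r["conf"],2),r["bbox"],[at_z(c,k+e*d,.030).round(4) for e in(t.min(),t.max())])
save(c,"w3.png")
```

```text
12.4167 [0.54503582 0.07946237 0.02050611] [-7.11920985e-01  1.03633595e-03 -3.93287504e+00] [-0.01215073  0.00632466  0.02565   ] 0.02186311018781836 59.667370319366455
0.68 [226.8, 198.3, 282.9, 365.8] [array([0.5101, 0.0787, 0.03  ]), array([0.6   , 0.0795, 0.03  ])]
```

View pics/w3.png

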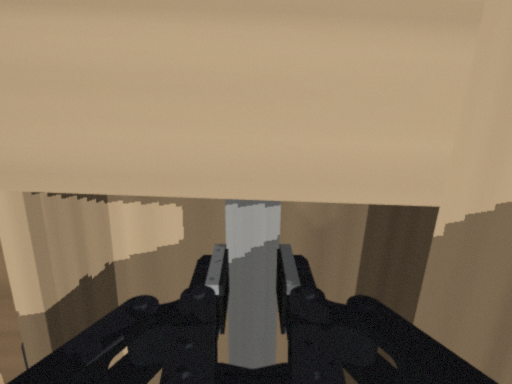

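The bar is held clear of the floor, with about 4 N of weight and no contact forces. I'll tilt the far end up by 17°, with the near end just above the floor under the near board.

>>> drive_tool:
  increments:
    - [[0,0,4],[0,-2,0],0.15]
    - [[0,0,4],[0,-2,0],0.15]
    - [[0,0,4],[0,-2,0],0.15]
    - [[0,0,4],[0,-2,0],0.15]
    - [[0,0,4],[0,-2,0],0.15]
    - [[0,0,4],[0,-2,0],0.15]
    - [[0,0,4],[0,-2,0],0.15]
    - [[0,0,4],[0,-2,0],0.15]

```text
clock: 13.18
eef_pos: [0.5468, 0.0796, 0.0533]
tool_rot: [-0.006, 0.99, -0.001, 0.14]
ft_force: [0.5, 0.6, -3.9]
grip_width: 0.022
grasp_force: 59.7
```

>>> drive_tool:
  increments:
    - [[0,0,2],[0,-1,0],0.15]
    - [[0,0,0],[0,0,0],0.15]
    - [[0,0,0],[0,0,0],0.15]

```text
clock: 13.43
eef_pos: [0.5466, 0.0796, 0.0549]
tool_rot: [-0.006, 0.989, -0.001, 0.148]
ft_force: [0.6, 0.6, -3.3]
grip_width: 0.0215
grasp_force: 59.7
```

Run:
```python
from h import *
o=get_obs();print(o["clock"],o["eef_pos"],o["tool_rot"],o["ft_force"],o["ft_torque"],o["grip_width"])
c=camera("scene")
cv2.imwrite("pics/tilt.png",cv2.cvtColor(cv2.resize(c["image"][50:250,200:450],None,fx=3,fy=3,interpolation=cv2.INTER_CUBIC),cv2.COLOR_RGB2BGR))
```

```text
13.4333 [0.54661214 0.07958907 0.05493999] [-6.03223526e-03  9.89027540e-01 -8.57518470e-04  1.47605560e-01] [ 0.63760415  0.60042542 -3.25378303] [ 0.00887317  0.51978642 -0.0026796 ] 0.0215103566053652
```

View pics/tilt.png

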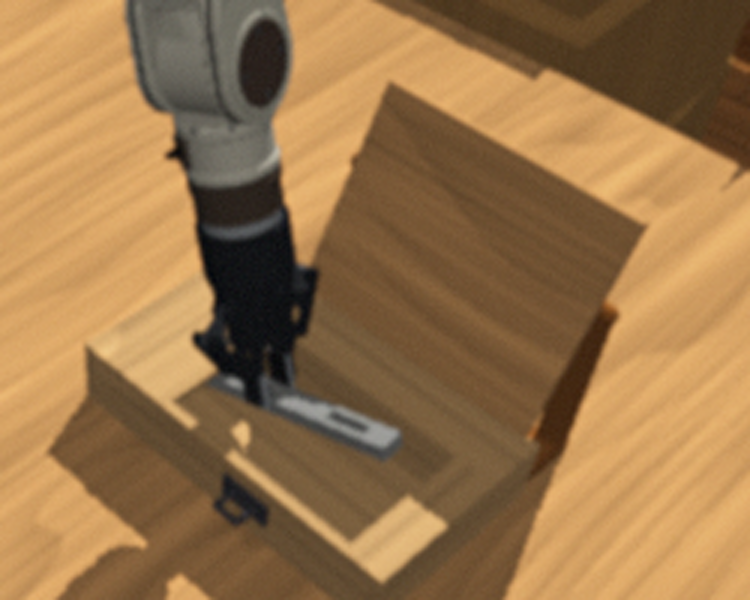

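The far end at (390,445) is up through the opening and forces are small. I'll draw the bar out along its own axis, then lift.

>>> drive_tool:
  increments:
    - [[6,0,1.5],[0,0,0],0.15]
    - [[10,0,3],[0,0,0],0.15]
    - [[12,0,3.5],[0,0,0],0.15]
    - [[12,0,3.5],[0,0,0],0.15]
    - [[12,0,3.5],[0,0,0],0.15]
    - [[12,0,3.5],[0,0,0],0.15]
    - [[12,0,3.5],[0,0,0],0.15]
    - [[12,0,3.5],[0,0,0],0.15]

```text
clock: 14.15
eef_pos: [0.6361, 0.0795, 0.0802]
tool_rot: [-0.006, 0.989, -0.001, 0.148]
ft_force: [0.4, -0.0, -3.4]
grip_width: 0.0224
grasp_force: 59.7
```

>>> drive_tool:
  increments:
    - [[10,0,3],[0,0,0],0.15]
    - [[4,0,2],[0,0,0],0.15]
    - [[0,0,0],[0,0,0],0.15]

```text
clock: 14.4
eef_pos: [0.6507, 0.0795, 0.0858]
tool_rot: [-0.006, 0.989, -0.001, 0.149]
ft_force: [0.9, 1.2, -3.3]
grip_width: 0.022
grasp_force: 59.7
```

Run:
```python
from h import *
o=get_obs();print(o["clock"],o["eef_pos"],o["tool_rot"],o["ft_force"],o["ft_torque"],o["grip_width"],o["joint_pos"])
c=camera("top")
cv2.imwrite("pics/drawn.png",cv2.cvtColor(cv2.resize(c["image"][120:300,130:300],None,fx=3,fy=3,interpolation=cv2.INTER_CUBIC),cv2.COLOR_RGB2BGR))
```

```text
14.4 [0.65065729 0.07952489 0.08578484] [-5.76744426e-03  9.88870686e-01 -8.24764214e-04  1.48663453e-01] [ 0.91271398  1.17085771 -3.28616534] [ 0.00794766  0.44583169 -0.03179237] 0.021967634099554947 [ 0.1406691   0.43933716 -0.16032692  0.67546153 -0.04115309  0.12287508]
```

View pics/drawn.png

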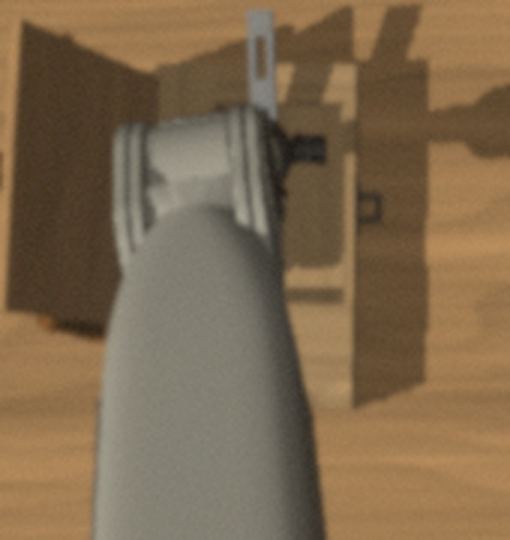

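The far end projects past the bin's far wall, and the near end is at about x 0.527, past the near board's edge at 0.50. I'll lift.

>>> drive_tool:
  increments:
    - [[0,0,5],[0,0,0],0.15]
    - [[0,0,10],[0,0,0],0.15]
    - [[0,0,10],[0,0,0],0.15]
    - [[0,0,12],[0,0,0],0.15]
    - [[0,0,15],[0,0,0],0.15]
    - [[0,0,15],[0,0,0],0.15]
    - [[-3,0,15],[0,0,0],0.15]
    - [[-5,0,15],[0,0,0],0.15]

```text
clock: 15.12
eef_pos: [0.641, 0.0797, 0.1848]
tool_rot: [-0.006, 0.989, -0.001, 0.149]
ft_force: [0.7, 0.1, -2.8]
grip_width: 0.0219
grasp_force: 59.6
```

>>> drive_tool:
  increments:
    - [[-8,0,15],[0,2,0],0.15]
    - [[-8,0,15],[0,2,0],0.15]
    - [[-8,0,15],[0,2,0],0.15]
    - [[-8,0,15],[0,2,0],0.15]
    - [[-8,0,15],[0,2,0],0.15]
    - [[-8,0,15],[0,2,0],0.15]
    - [[-5,0,10],[0,2,0],0.15]
    - [[-2,0,5],[0,2,0],0.15]

```text
clock: 15.78
eef_pos: [0.5857, 0.0798, 0.2917]
tool_rot: [-0.006, 1.0, 0.0, 0.011]
ft_force: [0.6, -0.7, -3.2]
grip_width: 0.0217
grasp_force: 59.7
```

>>> drive_tool:
  increments:
    - [[0,0,0],[0,0,0],0.15]
    - [[0,0,0],[0,0,0],0.15]
    - [[0,0,0],[0,0,0],0.15]
    - [[0,0,0],[0,0,0],0.15]
    - [[0,0,0],[0,0,0],0.15]
    - [[0,0,0],[0,0,0],0.15]

```text
clock: 16.28
eef_pos: [0.5853, 0.0795, 0.287]
tool_rot: [-0.006, 1.0, -0.0, 0.009]
ft_force: [-0.6, -0.4, -3.4]
grip_width: 0.0219
grasp_force: 59.7
```

Run:
```python
from h import *
o=get_obs();print(o["clock"],o["eef_pos"],o["tool_rot"],o["ft_force"],o["ft_torque"],o["grip_width"],o["grasp_force"],np.abs(o["joint_vel"]).max())
save(camera("scene"),"end.png")
```

```text
16.2833 [0.58530249 0.07952426 0.28704789] [-6.07400516e-03  9.99945058e-01 -1.04388569e-04  8.54265278e-03] [-0.57313182 -0.39046286 -3.43481533] [-0.05394797  0.01199358 -0.05080359] 0.02190797654579597 59.69015300273895 0.006052445850121865
```

View pics/end.png

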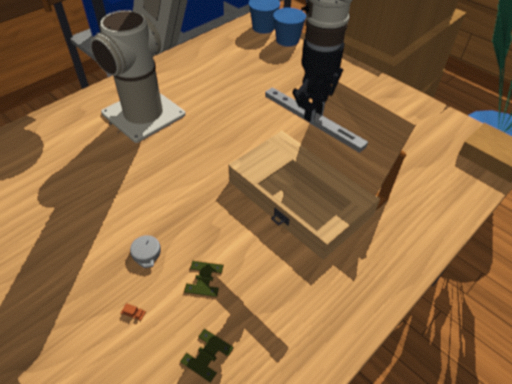

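The bar is held level at about z 0.28 and is still. The flap is leaning and the bystanders are where they were, so I'll hand it in.

```bash
python3 -c "from workcell import job_done; print(job_done())"
```

```text
the job is handed in; nothing more can be done
None
```

I've handed the job in at about 16 s: the flap leans on its rail, the bar is out and held still and level about 21 cm above the bin's top, and the padlock, hinges and catch weren't touched.

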